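Carry the tray of lead seals over the gate

ROBOT

A 7-joint arm with a two-finger parallel gripper is mounted at the origin on the work surface. World frame = base frame: x ahead of the robot, y to its left, z up, the work surface at z = 0. Lengths are in m, angles in rad, forces in N, time in s.
With the tool pointing down it reaches from about 0.35 to 0.9 m from the base axis. Payload 19.9 kg.
Tool frame: the origin (TCP) lies at the very end of the fingers, on their centre line; the grasp point (between the pads) lies env.pinch_z behind it (env.pinch_z is the distance from the TCP to the grasp point, in m); z points along the fingers, y is the direction in which the jaws open and shut (so a half turn about z gives the same grasp; the last joint's range is limited). The gripper opens to 94 mm and grips with 3 to 60 N. Pads are 16 mm wide; open, the fingers measure 119 mm over their backs; the gripper's body (75 mm by 177 mm) begins 78 mm behind the grasp point.
Start: joints at [-1.321, 0.417, -0.01, 1.614, 0.005, 1.111, -0.053], TCP at [0.18, 0.599, 0.205] pointing down, gripper open.
Joint ranges: [-2.81, 2.81], [-0.39, 2.02], [-1.27, 1.25], [0.06, 2.57], [-1.19, 4.33], [0.19, 2], [-2.82, 2.82]. Speed limits (rad/s): [1.89, 1.89, 2.39, 2.39, 3.01, 3.01, 3.01].

INTERFACE

Orientations are given as a unit quaternion [w, x, y, z].
In Python, from station import env gives the robot as it stands.
- The arm moves only by the tool send_rows, never from a script. Its argument "commands" is a list of rows, each an object with "linear": the shift along the tool's x, y, z in m, a list of three; "turn": the turn about the tool's z in rad; "jaw": the finger opening in m, from 0 to 0.094. In form: [{"linear": [dx, dy, dz], "turn": turn, "jaw": jaw}, ...]. A call has 1 to 12 rows; each row shifts and turns the commanded pose from where the row before left it, along the tool's axes as they then stand; what a row does not reach is not made up. A row lasts 1/8 s, in which the tool goes at most 62.5 mm and 10.7 degrees, less where a joint would pass 70% of its speed; a pose out of reach is approached as far as the arm can. A call is refused whole if a number of a shift passes 0.0625 or a number of a turn 0.188, either way. A call with a gripper value outside its range is refused whole. The fingers move at their own pace and stop on an object; the grip force is fixed at half the most. Time passes only in rows, so rows that do not move let the fingers close. It gives the time, the measured TCP pose, the force and the opening at its end, in the units of the state.
- env.sense(): the state, without advancing time (a new reading comes with each control period).
- env.read_camera(name): name is "side" or "top" or "wrist"; returns the picture (480x640x3 uint8, red, green, blue); there is no depth.
- env.camera_model(name): a dict with "K" (3x3 intrinsics, pixels), "world_to_cam" (4x4, takes a point from world to camera coordinates); the wrist camera has in their place "mount" (4x4, takes a point from camera to tool coordinates, whose origin is the TCP and whose axes are the flange's). Camera axes: x right, y down, z forward; pixel columns grow to the right and rows downward; lengths in m; the calibration is good to about 2 mm. A picture is of the moment at which its call begins: read the wrist's pose just before it. camera_model takes no time and is no camera call.
- env.finish_job(): hands the job in, once; it reports no verdict.
The state is a dict: "time": time; "joint_pos": joint angles; "qvel": joint speeds; "joint_torque": joint torques, N m; "ee_pos": TCP position; "tool_rot": TCP orientation; "force": force on the tool from outside, world axes, zero at the start; "moment": the same for the moment, N m; "finger_gap": finger opening in m.
Only numpy, scipy, OpenCV 4.12 (cv2) and the standard library are available. Lean on these libraries where they do the work, as an engineer would, in place of code of your own. Each camera call takes 0.05 s, during which the arm holds its last target.

TASK

Pick up the handled steel tray that holds the two round lead seals (not the one with the copper links) and carry it level over the low latched gate, keeping both seals in it. Set it down gently, without dropping it, flat in the middle of the black rubber mat behind the gate with its handle parallel to the gate, and let go.

Things in the scene. Friction and masses are not known exactly. Their poses are not given: they have to be found in the camera images.
- tray: Open steel tray with the two lead seals, 124 (x) by 84 mm (y), walls 22 mm high, walls and floor 3 mm thick, 0.35 kg. A wooden handle bar along its middle, parallel to x, 118 mm long, 12 mm wide, spans 56 to 70 mm above the tray's underside on an upright at each end, free on both sides and beneath. Origin: centre of the underside; z up. A look-alike tray, not listed, holds two oblong copper links.
- seal_1: Round lead meter seal, a plain dull-grey disc 24 mm in diameter and 8 mm thick, about 35 g, lying loose and flat on the floor of the seal tray (-x half at the start). Origin at the centre of its underside, z along the disc's axis.
- seal_2: Round lead meter seal, a plain dull-grey disc 24 mm in diameter and 8 mm thick, about 35 g, lying loose and flat on the floor of the seal tray (+x half at the start). Origin at the centre of its underside, z along the disc's axis.
- bay_mat (a point): Centre of the top of the fixed black rubber mat behind the gate, at the robot's left; mat 200 (x) by 160 mm (y), 4 mm thick. z up, x parallel to the gate. The latched gate does not move: it stands at y = -105 mm, 250 mm long, 15 mm thick at most, bars 50 mm and end posts 60 mm above the desk. Fixed fences 30 mm high stand at y = +105 mm and x = +121 mm.
Things that resemble listed ones, but are neither listed nor needed, are in the scene too. What is shaped like the tray but red or turquoise is not meant.

How it is judged:
On the way, in this order (a step that is already met when the one before it is completed fails the run):
1. the tray is lifted higher than the gate bars with both seals in it (height (world z) of tray above 0.05 m and x of seal_1 in the frame of tray between -0.058 and 0.058 m and y of seal_1 in the frame of tray between -0.04 and 0.04 m and z of seal_1 in the frame of tray between -0.006 and 0.022 m and x of seal_2 in the frame of tray between -0.058 and 0.058 m and y of seal_2 in the frame of tray between -0.04 and 0.04 m and z of seal_2 in the frame of tray between -0.006 and 0.022 m), for 0.1 s.
2. the tray is lowered onto the middle of the mat while still held (within 20 mm of the centre and 12 mm of the surface) (horizontal distance between tray and bay_mat below 0.02 m and z of tray in the frame of bay_mat below 0.012 m and contact force between the fingers and tray above 1 N and x of seal_1 in the frame of tray between -0.058 and 0.058 m and y of seal_1 in the frame of tray between -0.04 and 0.04 m and z of seal_1 in the frame of tray between -0.006 and 0.022 m and x of seal_2 in the frame of tray between -0.058 and 0.058 m and y of seal_2 in the frame of tray between -0.04 and 0.04 m and z of seal_2 in the frame of tray between -0.006 and 0.022 m), for 0.05 s.
At the end, for the whole second after the job is handed in: The seal tray stands flat and still on the rubber mat, its centre within 20 mm of the mat's centre and its handle within 15 degrees of parallel to the gate, released, with both lead seals inside it (horizontal distance between tray and bay_mat below 0.02 m and angle between the x axis of tray and the x axis of bay_mat, either way round below 0.26 rad and angle between tray's own z axis and vertical below 0.06 rad and z of tray in the frame of bay_mat below 0.006 m and linear speed of tray below 0.02 m/s and contact force between the fingers and tray below 0.1 N and x of seal_1 in the frame of tray between -0.058 and 0.058 m and y of seal_1 in the frame of tray between -0.04 and 0.04 m and z of seal_1 in the frame of tray between -0.006 and 0.022 m and x of seal_2 in the frame of tray between -0.058 and 0.058 m and y of seal_2 in the frame of tray between -0.04 and 0.04 m and z of seal_2 in the frame of tray between -0.006 and 0.022 m); the robot touches nothing.
It fails at once if a lead seal leaves the tray (not ((x of seal_1 in the frame of tray between -0.058 and 0.058 m and y of seal_1 in the frame of tray between -0.04 and 0.04 m and z of seal_1 in the frame of tray between -0.006 and 0.022 m) and (x of seal_2 in the frame of tray between -0.058 and 0.058 m and y of seal_2 in the frame of tray between -0.04 and 0.04 m and z of seal_2 in the frame of tray between -0.006 and 0.022 m))).
It fails at once if the tray is tipped more than 20 degrees from level (angle between tray's own z axis and vertical above 0.35 rad).
It also fails if it takes over 42 s, if anything falls off the work surface, if the arm or the gripper's body presses on something with over 40 N, if the wrist force passes 120 N, or if a joint passes its speed limit or range.

## Working session

There is one attempt and no reset: what is moved stays moved. The work goes in short steps, Python scripts to look and compute and a tool call to move; the robot and the scene stay as the last step left them, time stands still between calls to the robot, and variables do not carry over. Pictures are saved under pics/ and viewed, and the job is handed in when it is done.

Besides the shell and the picture viewer there is one more tool, called after ">>>" as name(argument=value, ...), one argument or row to a line, values as JSON. send_rows: Moves the arm, as the interface text tells. Its arguments: {"type":"object","properties":{"commands":{"type":"array","items":{"type":"object","properties":{"linear":{"type":"array","items":{"type":"number"}},"turn":{"type":"number"},"jaw":{"type":"number"}}}}},"required":["commands"]}

```bash
ls; mkdir -p pics
python3 - <<'E'
from station import env
import cv2
s=env.sense()
print({k:s[k] for k in('time','ee_pos','tool_rot','force','finger_gap')},env.pinch_z)
for n in('top','side'):
    cv2.imwrite(f'pics/{n}0.png',env.read_camera(n)[:,:,::-1]); m=env.camera_model(n); print(n,m)
print(env.camera_model('wrist'))
E
```

```text
pics
{'time': 0.0, 'ee_pos': array([0.17970581, 0.59821498, 0.20481778]), 'tool_rot': array([-4.63101297e-05,  1.45377923e-01,  9.89375992e-01, -6.34642639e-04]), 'force': array([-0.1770409 ,  0.08111888,  0.3700951 ]), 'finger_gap': 0.09397161378422278} 0.0188
top {'K': array([[508.19530295,   0.        , 323.36640031],
       [  0.        , 508.19530295, 239.32490332],
       [  0.        ,   0.        ,   1.        ]]), 'world_to_cam': array([[ 0.0082505 , -0.99971934,  0.02220765, -0.03941786],
       [-0.99810474, -0.00958748, -0.06078652,  0.53580259],
       [ 0.06098238, -0.02166404, -0.99790371,  0.93772311],
       [ 0.        ,  0.        ,  0.        ,  1.        ]])}
side {'K': array([[508.1518292 ,   0.        , 322.19266927],
       [  0.        , 508.1518292 , 241.09021016],
       [  0.        ,   0.        ,   1.        ]]), 'world_to_cam': array([[ 0.99422712, -0.10655619, -0.0125785 , -0.5577601 ],
       [-0.08808506, -0.7436474 , -0.66274397,  0.0498764 ],
       [ 0.06126551,  0.66002601, -0.74874041,  1.15294275],
       [ 0.        ,  0.        ,  0.        ,  1.        ]])}
{'K': array([[380.04162935,   0.        , 317.10321369],
       [  0.        , 380.04162935, 240.51637228],
       [  0.        ,   0.        ,   1.        ]]), 'mount': array([[ 2.75622117e-04, -9.69378512e-01, -2.45571222e-01,
         7.10866633e-02],
       [ 9.99999961e-01,  2.78327619e-04,  2.36888259e-05,
         3.98308753e-04],
       [ 4.53858145e-05, -2.45571218e-01,  9.69378551e-01,
        -1.79716522e-01],
       [ 0.00000000e+00,  0.00000000e+00,  0.00000000e+00,
         1.00000000e+00]])}
```

View pics/top0.png

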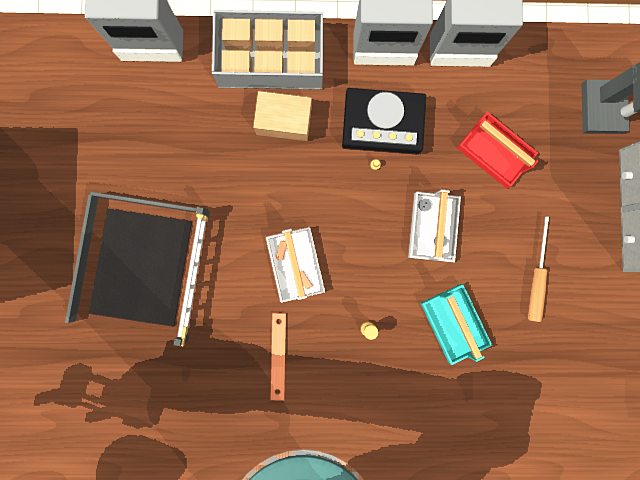

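View pics/side0.png

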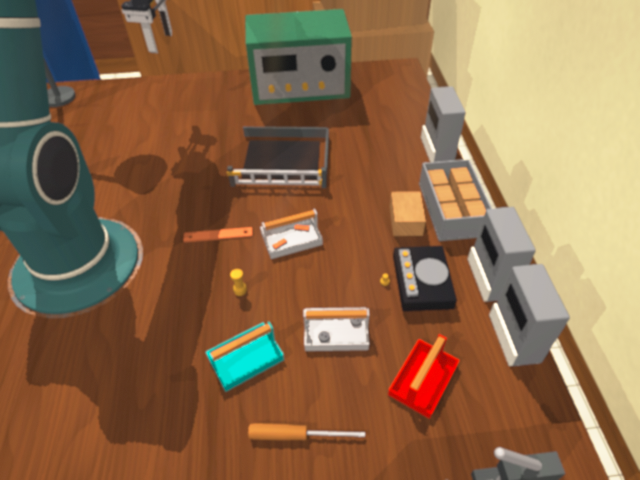

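Candidates in the top view: the white/steel tray at (435,226), with grey discs; the look-alike at (295,264), with copper oblongs; red (500,150) and turquoise (457,323), both excluded by colour. (435,226) fits. I'll confirm it with a crop and measure the handle, rim and mat.

```bash
cat > h.py <<'E'
import numpy as np,cv2
from station import env
def ray(n,uv):
    m=env.camera_model(n);T=np.array(m['world_to_cam']);R=T[:3,:3]
    d=R.T@np.linalg.solve(m['K'],[uv[0],uv[1],1]); return -R.T@T[:3,3],d
def onz(n,uv,z):
    c,d=ray(n,uv); return c+d*(z-c[2])/d[2]
def proj(n,p):
    m=env.camera_model(n);q=np.array(m['world_to_cam'])[:3]@np.r_[p,1];q=m['K']@q;return q[:2]/q[2]
E
python3 - <<'E'
from h import *
t=cv2.imread('pics/top0.png');s=cv2.imread('pics/side0.png')
a=cv2.resize(t[180:270,395:475],None,fx=5,fy=5,interpolation=cv2.INTER_CUBIC)
b=cv2.resize(s[295:360,295:380],None,fx=4.5,fy=4.5,interpolation=cv2.INTER_CUBIC)
c=np.zeros((450,790,3),np.uint8);c[:450,:400]=a;c[:b.shape[0],402:402+b.shape[1]]=b;cv2.imwrite('pics/crop.png',c)
def blob(img,roi,f,name):
    x0,y0,x1,y1=roi;h=cv2.cvtColor(img[y0:y1,x0:x1],cv2.COLOR_BGR2HSV);m=f(h).astype(np.uint8)*255
    cs,_=cv2.findContours(m,cv2.RETR_EXTERNAL,cv2.CHAIN_APPROX_NONE);c=max(cs,key=cv2.contourArea)+np.array([x0,y0])
    r=cv2.minAreaRect(c);print(name,r,cv2.contourArea(c));return cv2.boxPoints(r)
wood=lambda h:(h[...,0]<28)&(h[...,1]>70)&(h[...,2]>170)
# handle
bt=blob(t,(395,180,475,270),wood,'handle top')
bs=blob(s,(295,295,380,360),wood,'handle side')
for z in(.07,):
    for n,bx in(('top',bt),('side',bs)):
        P=np.array([onz(n,u,z) for u in bx]);print(n,P.round(4).tolist(),P.mean(0).round(4))
wh=lambda h:(h[...,1]<60)&(h[...,2]>110)
bw=blob(t,(395,180,475,270),wh,'rim top');P=np.array([onz('top',u,.022) for u in bw]);print(P.round(4).tolist(),P.mean(0).round(4))
bw=blob(s,(295,295,380,360),wh,'rim side');
dk=lambda h:(h[...,2]<75)&(h[...,1]<70)
bm=blob(t,(88,205,192,328),dk,'mat');P=np.array([onz('top',u,.004) for u in bm]);print(P.round(4).tolist(),P.mean(0).round(4))
x0,y0,x1,y1=80,190,200,340;h=cv2.cvtColor(t[y0:y1,x0:x1],cv2.COLOR_BGR2HSV)
cv2.imwrite('pics/mat.png',np.hstack([cv2.resize(t[190:350,60:220],None,fx=3,fy=3),]))
E
```

```text
handle top ((440.90045166015625, 224.25477600097656), (7.96463680267334, 65.18228149414062), 5.389311790466309) 432.5
handle side ((336.560791015625, 313.6546936035156), (10.301532745361328, 61.38872528076172), 86.98721313476562) 386.0
top [[0.5045, -0.2303, 0.07], [0.6209, -0.2419, 0.07], [0.6197, -0.2562, 0.07], [0.5033, -0.2444, 0.07]] [ 0.5621 -0.2432  0.07  ]
side [[0.5048, -0.2336, 0.07], [0.623, -0.2398, 0.07], [0.6202, -0.2631, 0.07], [0.5039, -0.2569, 0.07]] [ 0.563  -0.2484  0.07  ]
rim top ((434.38116455078125, 224.30738830566406), (46.98805236816406, 71.52323913574219), 5.19442892074585) 2465.0
[[0.5027, -0.1927, 0.022], [0.6372, -0.2052, 0.022], [0.6302, -0.294, 0.022], [0.4955, -0.2807, 0.022]] [ 0.5664 -0.2431  0.022 ]
rim side ((336.2020263671875, 330.5399169921875), (39.95009231567383, 65.66796875), 87.1375961303711) 1930.5
mat ((139.75518798828125, 266.9534912109375), (86.15504455566406, 107.65228271484375), 9.56009578704834) 8914.5
[[0.3951, 0.403, 0.004], [0.5948, 0.3767, 0.004], [0.5693, 0.2161, 0.004], [0.3695, 0.2446, 0.004]] [0.4822 0.3101 0.004 ]
```

View pics/crop.png

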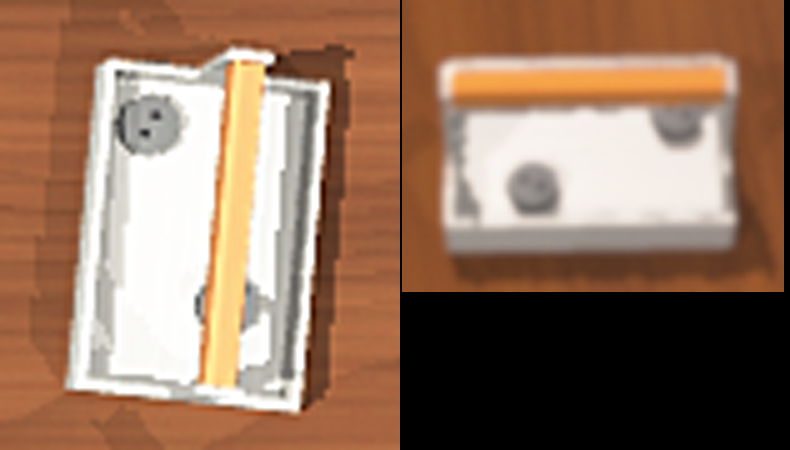

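View pics/mat.png

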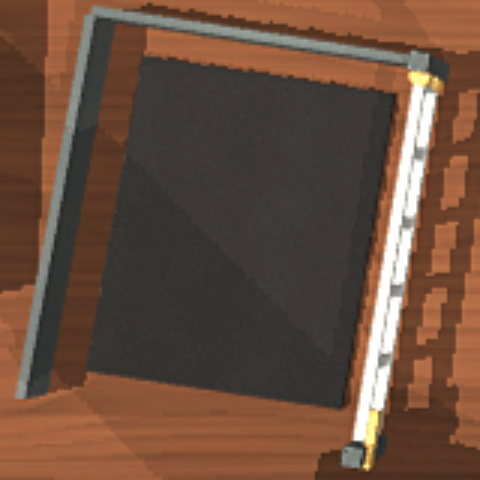

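The crop confirms it: the tray at (435,226) holds two round grey discs, and the mat reads 202×162 mm, as specified. The grasp target is (0.5625, -0.244), handle at -5.4°. The mat centre is (0.482, 0.310), at -7.8°. Turning, then moving across high up.

>>> send_rows(
  commands=[
    {"linear":[0,0,0],"turn":-0.0985,"jaw":0.094},
    {"linear":[0,0,0],"turn":-0.0985,"jaw":0.094},
    {"linear":[-0.0356,-0.0368,0],"turn":0,"jaw":0.094},
    {"linear":[-0.0356,-0.0368,0],"turn":0,"jaw":0.094},
    {"linear":[-0.0356,-0.0368,0],"turn":0,"jaw":0.094},
    {"linear":[-0.0356,-0.0368,0],"turn":0,"jaw":0.094},
    {"linear":[-0.0356,-0.0368,0],"turn":0,"jaw":0.094},
    {"linear":[-0.0356,-0.0368,0],"turn":0,"jaw":0.094},
    {"linear":[-0.0356,-0.0368,0],"turn":0,"jaw":0.094},
    {"linear":[-0.0356,-0.0368,0],"turn":0,"jaw":0.094},
    {"linear":[-0.0356,-0.0368,0],"turn":0,"jaw":0.094},
    {"linear":[-0.0356,-0.0368,0],"turn":0,"jaw":0.094},
  ],
)

```text
time: 1.6
ee_pos: [0.5001, 0.1971, 0.2054]
tool_rot: [-0.0, 0.047, 0.999, -0.0]
force: [0.5, 0.4, -0.3]
finger_gap: 0.0941
```

>>> send_rows(
  commands=[
    {"linear":[-0.0104,-0.0436,0],"turn":0,"jaw":0.094},
    {"linear":[-0.0104,-0.0436,0],"turn":0,"jaw":0.094},
    {"linear":[-0.0104,-0.0436,0],"turn":0,"jaw":0.094},
    {"linear":[-0.0104,-0.0436,0],"turn":0,"jaw":0.094},
    {"linear":[-0.0104,-0.0436,0],"turn":0,"jaw":0.094},
    {"linear":[-0.0104,-0.0436,0],"turn":0,"jaw":0.094},
    {"linear":[-0.0104,-0.0436,0],"turn":0,"jaw":0.094},
    {"linear":[-0.0104,-0.0436,0],"turn":0,"jaw":0.094},
    {"linear":[-0.0104,-0.0436,0],"turn":0,"jaw":0.094},
    {"linear":[-0.0104,-0.0436,0],"turn":0,"jaw":0.094},
    {"linear":[0,0,0],"turn":0,"jaw":0.094},
  ],
)

```text
time: 2.98
ee_pos: [0.5607, -0.249, 0.205]
tool_rot: [-0.0, 0.05, 0.999, -0.001]
force: [-0.2, 0.5, -0.6]
finger_gap: 0.0939
```

```bash
cat >> h.py <<'E'
from scipy.spatial.transform import Rotation as Ro
def tool():
    s=env.sense();q=s['tool_rot'];R=Ro.from_quat(np.r_[q[1:],q[0]]).as_matrix();return s,R
def wpix(uv,z,s,R):
    m=env.camera_model('wrist');M=np.array(m['mount']);c=s['ee_pos']+R@M[:3,3]
    d=R@M[:3,:3]@np.linalg.solve(m['K'],[uv[0],uv[1],1]);return c+d*(z-c[2])/d[2]
def go(target,ang):
    s,R=tool();h=np.degrees(np.arctan2(R[1,0],R[0,0]))
    dh=(ang-h+90)%180-90
    print('t',s['time'],'pos',s['ee_pos'].round(4),'head',h.round(2),'z',R[:,2].round(4),'F',s['force'].round(2),'gap',s['finger_gap'],'j',np.round(s['joint_pos'],2))
    print('tool delta',(R.T@(np.array(target)-s['ee_pos'])).round(4),'turn',np.radians(-dh).round(4))
E
python3 - <<'E'
from h import *
go([.5625,-.244,.205],-5.4)
s,R=tool();im=env.read_camera('wrist')[:,:,::-1].copy();cv2.imwrite('pics/w1.png',im)
E
```

```text
t 2.975 pos [ 0.5607 -0.249   0.205 ] head 174.31 z [-0.001  -0.0015 -1.    ] F [-0.17  0.49 -0.59] gap 0.09388684462328518 j [ 0.04  0.42  0.43  1.66 -0.19  1.11  2.  ]
tool delta [-0.0013  0.0051 -0.    ] turn -0.005
```

View pics/w1.png

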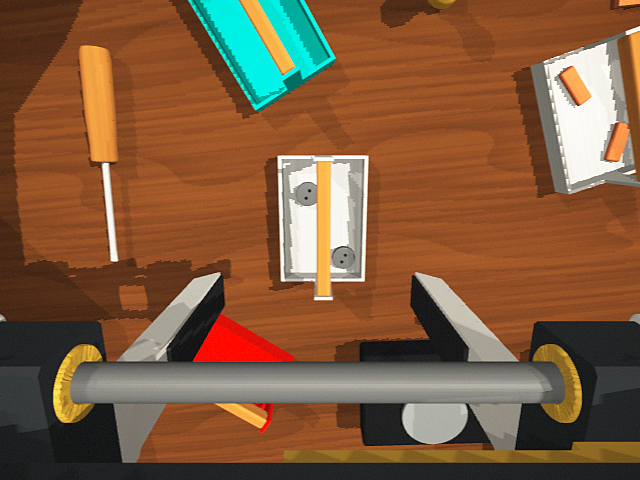

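The wrist view shows the seal tray at (323,220) with both discs, at (306,194) and (343,257). Its handle runs from (324,160) to (323,297), nearly aligned with the tool. Quick measurement from this view.

Run:
```python
from h import *
im=cv2.imread('pics/w1.png');s,R=tool()
x0,y0,x1,y1=285,150,362,305
h=cv2.cvtColor(im[y0:y1,x0:x1],cv2.COLOR_BGR2HSV);m=((h[...,0]<28)&(h[...,1]>90)&(h[...,2]>195)).astype(np.uint8)*255
cs,_=cv2.findContours(m,cv2.RETR_EXTERNAL,cv2.CHAIN_APPROX_NONE);c=max(cs,key=cv2.contourArea)+np.array([x0,y0])
r=cv2.minAreaRect(c);print(r);P=np.array([wpix(u,.07,s,R) for u in cv2.boxPoints(r)]);print(P.round(4),P.mean(0))
go([*P.mean(0)[:2],.1],-5.4)
```

```text
((323.5, 228.0), (134.0, 13.0), 90.0)
[[ 0.5034 -0.2408  0.07  ]
 [ 0.5045 -0.2303  0.07  ]
 [ 0.6203 -0.2406  0.07  ]
 [ 0.6192 -0.2521  0.07  ]] [ 0.56186664 -0.24094305  0.07      ]
t 3.025 pos [ 0.5611 -0.2467  0.205 ] head 174.44 z [-1.e-03 -3.e-04 -1.e+00] F [-0.4   0.48 -1.18] gap 0.09369880403024747 j [ 0.04  0.42  0.43  1.66 -0.19  1.11  2.  ]
tool delta [-0.0003  0.0058  0.105 ] turn -0.0029
```

>>> send_rows(
  commands=[
    {"linear":[0,0.0015,0.02],"turn":0,"jaw":0.094},
    {"linear":[0,0,0.025],"turn":0,"jaw":0.094},
    {"linear":[0,0,0.025],"turn":0,"jaw":0.094},
    {"linear":[0,0,0.025],"turn":0,"jaw":0.094},
    {"linear":[0,0,0.025],"turn":0,"jaw":0.094},
    {"linear":[0,0,0.02],"turn":0,"jaw":0.094},
    {"linear":[0,0,0.012],"turn":0,"jaw":0.094},
    {"linear":[0,0,0.008],"turn":0,"jaw":0.094},
    {"linear":[0,0,0],"turn":0,"jaw":0.06},
    {"linear":[0,0,0],"turn":0,"jaw":0.035},
  ],
)

```text
time: 4.28
ee_pos: [0.5621, -0.244, 0.0461]
tool_rot: [0.0, 0.047, 0.999, -0.0]
force: [0.5, 0.5, -0.1]
finger_gap: 0.0774
```

Run:
```python
from h import *
go([.562,-.242,.044],-5.4)
cv2.imwrite('pics/w2.png',env.read_camera('wrist')[:,:,::-1])
cv2.imwrite('pics/s2.png',cv2.resize(env.read_camera('side')[230:400,240:440,::-1],None,fx=3,fy=3))
```

```text
t 4.275 pos [ 0.5621 -0.244   0.0461] head 174.57 z [ 8.e-04 -3.e-04 -1.e+00] F [ 0.49  0.49 -0.07] gap 0.07739311895988214 j [ 0.09  0.61  0.36  1.77 -0.28  0.81  2.07]
tool delta [0.0003 0.002  0.0021] turn -0.0006
```

View pics/w2.png

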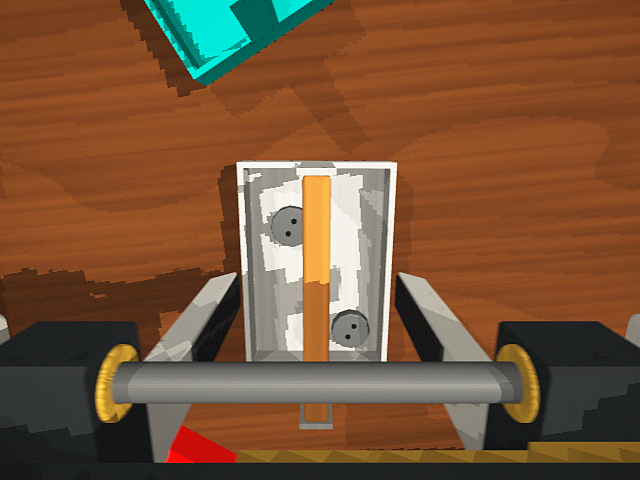

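View pics/s2.png

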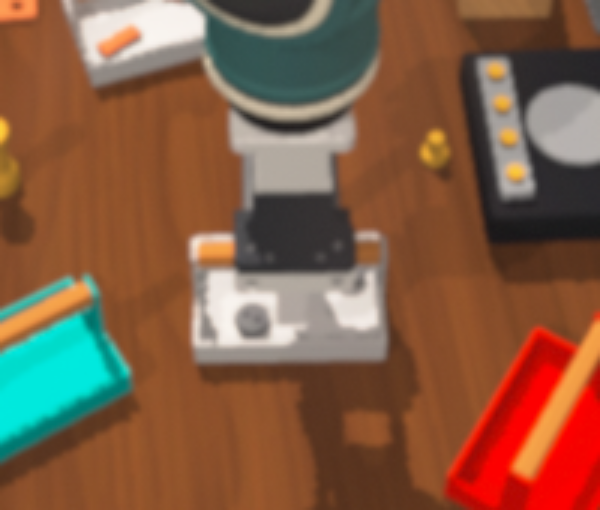

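The fingers straddle the handle (handle at column 316, finger gap centre ~317), and both seals are inside. Closing.

>>> send_rows(
  commands=[
    {"linear":[0,0,0.001],"turn":0,"jaw":0.03},
    {"linear":[0,0,0],"turn":0,"jaw":0.024},
    {"linear":[0,0,0],"turn":0,"jaw":0.02},
    {"linear":[0,0,0],"turn":0,"jaw":0.016},
    {"linear":[0,0,0],"turn":0,"jaw":0.008},
    {"linear":[0,0,0],"turn":0,"jaw":0.0},
    {"linear":[0,0,0],"turn":0,"jaw":0.0},
    {"linear":[0,0,0],"turn":0,"jaw":0.0},
  ],
)

```text
time: 5.38
ee_pos: [0.5616, -0.244, 0.0444]
tool_rot: [-0.0, 0.047, 0.999, -0.0]
force: [0.2, -0.4, -1.2]
finger_gap: 0.0121
```

>>> send_rows(
  commands=[
    {"linear":[0,0,-0.003],"turn":0,"jaw":0.0},
    {"linear":[0,0,-0.006],"turn":0,"jaw":0.0},
    {"linear":[0,0,-0.01],"turn":0,"jaw":0.0},
    {"linear":[0,0,-0.013],"turn":0,"jaw":0.0},
    {"linear":[0,0,-0.015],"turn":0,"jaw":0.0},
    {"linear":[0,0,-0.015],"turn":0,"jaw":0.0},
    {"linear":[0,0,-0.015],"turn":0,"jaw":0.0},
    {"linear":[0,0,-0.015],"turn":0,"jaw":0.0},
    {"linear":[0,0,-0.01],"turn":0,"jaw":0.0},
    {"linear":[0,0,-0.005],"turn":0,"jaw":0.0},
    {"linear":[0,0,0],"turn":0,"jaw":0.0},
  ],
)

```text
time: 6.75
ee_pos: [0.5618, -0.2439, 0.1516]
tool_rot: [0.0, 0.047, 0.999, -0.0]
force: [-0.2, 0.0, -3.7]
finger_gap: 0.012
```

Run:
```python
from h import *
go([.482,.310,.152],-7.8)
cv2.imwrite('pics/w3.png',env.read_camera('wrist')[:,:,::-1])
cv2.imwrite('pics/s3.png',cv2.resize(env.read_camera('side')[200:400,240:440,::-1],None,fx=3,fy=3))
```

```text
t 6.75 pos [ 0.5618 -0.2439  0.1516] head 174.57 z [ 1.e-04 -1.e-04 -1.e+00] F [-0.22  0.01 -3.75] gap 0.012016196281945836 j [ 0.05  0.48  0.41  1.71 -0.22  1.    2.02]
tool delta [ 1.318e-01  5.438e-01 -5.000e-04] turn 0.0414
```

View pics/w3.png

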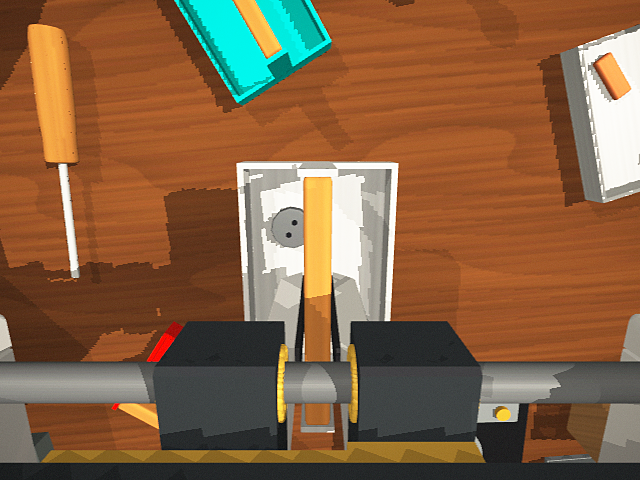

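View pics/s3.png

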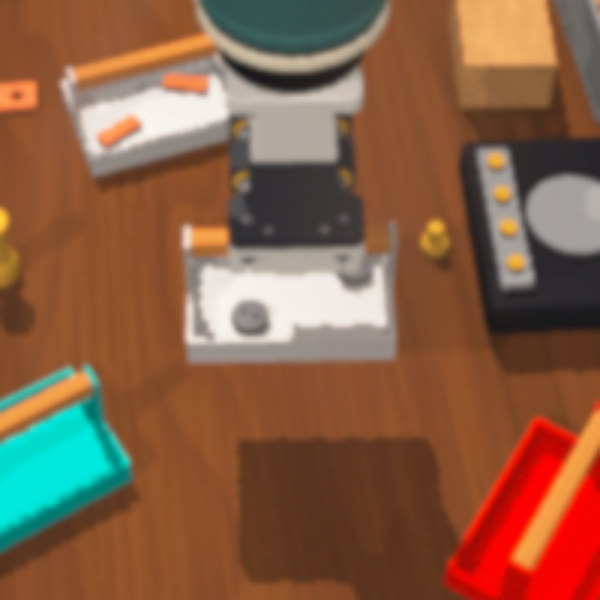

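Lifted level with both seals inside (disc at (290,227) in the wrist view, both visible in the side view). Underside at about 0.107 m, clear of the gate. Carrying across with smooth ramps.

>>> send_rows(
  commands=[
    {"linear":[0.0029,0.012,0],"turn":0,"jaw":0},
    {"linear":[0.0053,0.022,0],"turn":0,"jaw":0},
    {"linear":[0.0077,0.032,0],"turn":0,"jaw":0},
    {"linear":[0.0097,0.04,0],"turn":0,"jaw":0},
    {"linear":[0.0097,0.04,0],"turn":0,"jaw":0},
    {"linear":[0.0097,0.04,0],"turn":0,"jaw":0},
    {"linear":[0.0097,0.04,0],"turn":0,"jaw":0},
    {"linear":[0.0097,0.04,0],"turn":0,"jaw":0},
    {"linear":[0.0097,0.04,0],"turn":0,"jaw":0},
    {"linear":[0.0097,0.04,0],"turn":0,"jaw":0},
    {"linear":[0.0097,0.04,0],"turn":0,"jaw":0},
    {"linear":[0.0097,0.04,0],"turn":0,"jaw":0},
  ],
)

```text
time: 8.35
ee_pos: [0.4983, 0.1918, 0.1513]
tool_rot: [-0.0, 0.047, 0.999, -0.0]
force: [0.7, -0.3, -3.3]
finger_gap: 0.0119
```

>>> send_rows(
  commands=[
    {"linear":[0.0097,0.04,0],"turn":0,"jaw":0},
    {"linear":[0.0085,0.035,0],"turn":0,"jaw":0},
    {"linear":[0.006,0.025,0],"turn":0,"jaw":0},
    {"linear":[0.0031,0.013,0],"turn":0,"jaw":0},
    {"linear":[0.0012,0.005,0],"turn":0,"jaw":0},
    {"linear":[0,0,0],"turn":0.02,"jaw":0},
    {"linear":[0,0,0],"turn":0.021,"jaw":0},
    {"linear":[0,0,0],"turn":0,"jaw":0},
    {"linear":[0,0,0],"turn":0,"jaw":0},
  ],
)

```text
time: 9.48
ee_pos: [0.4823, 0.3098, 0.1515]
tool_rot: [0.0, 0.068, 0.998, -0.0]
force: [1.2, -0.1, -4.3]
finger_gap: 0.0115
```

Run:
```python
from h import *
go([.482,.310,.152],-7.8)
cv2.imwrite('pics/w4.png',env.read_camera('wrist')[:,:,::-1])
cv2.imwrite('pics/s4.png',cv2.resize(env.read_camera('side')[40:240,180:380,::-1],None,fx=3,fy=3))
cv2.imwrite('pics/t4.png',cv2.resize(env.read_camera('top')[180:360,40:240,::-1],None,fx=3,fy=3))
```

```text
t 9.475 pos [0.4823 0.3098 0.1515] head 172.2 z [ 1.e-04 -1.e-04 -1.e+00] F [ 1.23 -0.09 -4.33] gap 0.011469189938730322 j [-0.81  0.39  0.23  1.81 -0.11  0.96  0.9 ]
tool delta [ 0.0003  0.0001 -0.0005] turn -0.0
```

View pics/w4.png

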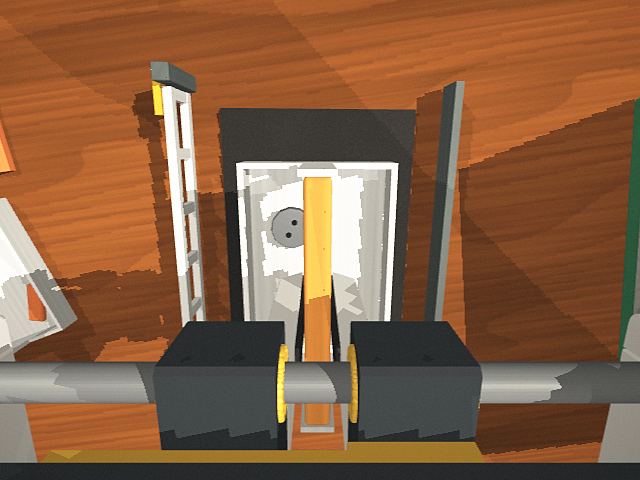

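View pics/s4.png

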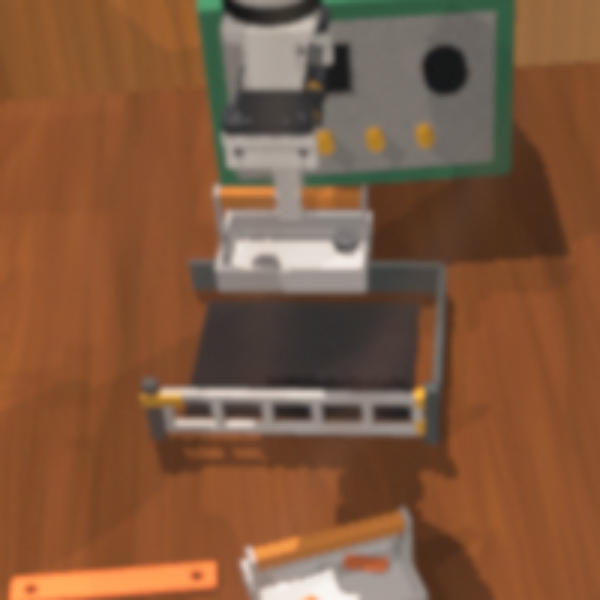

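View pics/t4.png

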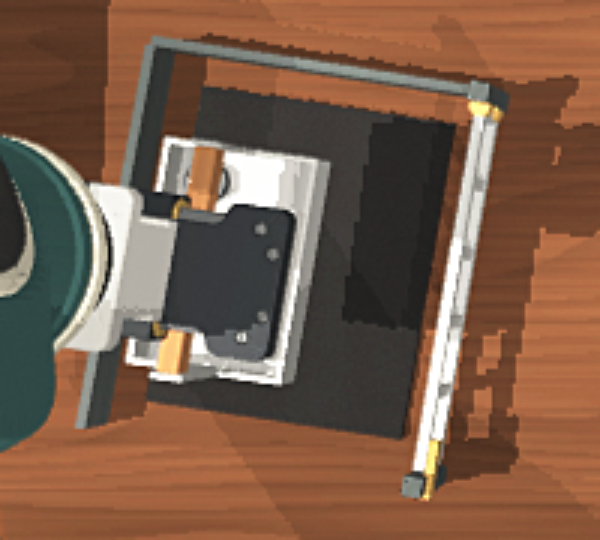

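The tray hangs over the mat, level, aligned with the gate and with both seals in it. The underside should touch the mat at TCP z ≈ 0.0485, so I lower 95 mm, then creep.

>>> send_rows(
  commands=[
    {"linear":[0,0,0.006],"turn":0,"jaw":0},
    {"linear":[0,0,0.012],"turn":0,"jaw":0},
    {"linear":[0,0,0.015],"turn":0,"jaw":0},
    {"linear":[0,0,0.015],"turn":0,"jaw":0},
    {"linear":[0,0,0.015],"turn":0,"jaw":0},
    {"linear":[0,0,0.012],"turn":0,"jaw":0},
    {"linear":[0,0,0.009],"turn":0,"jaw":0},
    {"linear":[0,0,0.006],"turn":0,"jaw":0},
    {"linear":[0,0,0.003],"turn":0,"jaw":0},
    {"linear":[0,0,0.002],"turn":0,"jaw":0},
    {"linear":[0,0,0],"turn":0,"jaw":0},
  ],
)

```text
time: 11.0
ee_pos: [0.4822, 0.3102, 0.0566]
tool_rot: [0.0, 0.068, 0.998, 0.0]
force: [0.9, 0.2, -4.7]
finger_gap: 0.0116
```

Run:
```python
from h import *
go([.482,.310,.0485],-7.8)
cv2.imwrite('pics/w5.png',env.read_camera('wrist')[:,:,::-1])
```

```text
t 11.0 pos [0.4822 0.3102 0.0566] head 172.22 z [ 1.e-04  0.e+00 -1.e+00] F [ 0.93  0.17 -4.73] gap 0.011581595140055126 j [-0.79  0.52  0.21  1.87 -0.15  0.77  0.93]
tool delta [ 0.0002 -0.0002  0.0081] turn 0.0004
```

View pics/w5.png

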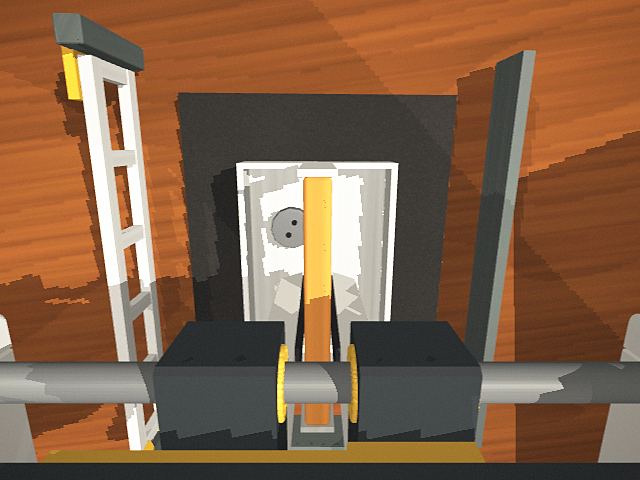

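The tray (columns 238–398) is centred between the mat edges (180–456) and square to it, about 8 mm above. Creeping down.

>>> send_rows(
  commands=[
    {"linear":[0,0,0.002],"turn":0,"jaw":0},
    {"linear":[0,0,0.002],"turn":0,"jaw":0},
    {"linear":[0,0,0.0015],"turn":0,"jaw":0},
    {"linear":[0,0,0.001],"turn":0,"jaw":0},
    {"linear":[0,0,0.0005],"turn":0,"jaw":0},
    {"linear":[0,0,0],"turn":0,"jaw":0},
  ],
)

```text
time: 11.8
ee_pos: [0.4822, 0.3101, 0.0495]
tool_rot: [0.0, 0.068, 0.998, -0.0]
force: [-0.5, 0.2, -4.3]
finger_gap: 0.0117
```

>>> send_rows(
  commands=[
    {"linear":[0,0,0.0005],"turn":0,"jaw":0},
    {"linear":[0,0,0.0005],"turn":0,"jaw":0},
    {"linear":[0,0,0],"turn":0,"jaw":0},
    {"linear":[0,0,0],"turn":0,"jaw":0},
  ],
)

```text
time: 12.3
ee_pos: [0.4821, 0.3101, 0.0484]
tool_rot: [0.0, 0.068, 0.998, -0.0]
force: [0.1, 0.6, -3.0]
finger_gap: 0.0118
```

Beginning to unload (−4.3 → −3.0 N). A little further.

>>> send_rows(
  commands=[
    {"linear":[0,0,0.0004],"turn":0,"jaw":0},
    {"linear":[0,0,0.0003],"turn":0,"jaw":0},
    {"linear":[0,0,0],"turn":0,"jaw":0},
    {"linear":[0,0,0],"turn":0,"jaw":0},
  ],
)

```text
time: 12.8
ee_pos: [0.4822, 0.31, 0.0483]
tool_rot: [-0.0, 0.068, 0.998, -0.0]
force: [-4.2, -3.7, 8.8]
finger_gap: 0.0116
```

Firm contact. Releasing.

>>> send_rows(
  commands=[
    {"linear":[0,0,0],"turn":0,"jaw":0.015},
    {"linear":[0,0,0],"turn":0,"jaw":0.025},
    {"linear":[0,0,0],"turn":0,"jaw":0.04},
    {"linear":[0,0,0],"turn":0,"jaw":0.05},
    {"linear":[0,0,0],"turn":0,"jaw":0.06},
    {"linear":[0,0,0],"turn":0,"jaw":0.06},
  ],
)

```text
time: 13.55
ee_pos: [0.4822, 0.3102, 0.0478]
tool_rot: [0.0, 0.068, 0.998, -0.0]
force: [-0.4, 0.3, -0.7]
finger_gap: 0.0588
```

Run:
```python
from h import *
go([.482,.310,.0485],-7.8)
cv2.imwrite('pics/w6.png',env.read_camera('wrist')[:,:,::-1])
```

```text
t 13.55 pos [0.4822 0.3102 0.0478] head 172.22 z [ 1.e-04 -0.e+00 -1.e+00] F [-0.37  0.31 -0.68] gap 0.05879033715142616 j [-0.78  0.53  0.2   1.87 -0.15  0.76  0.94]
tool delta [ 0.0001 -0.0002 -0.0007] turn 0.0003
```

View pics/w6.png

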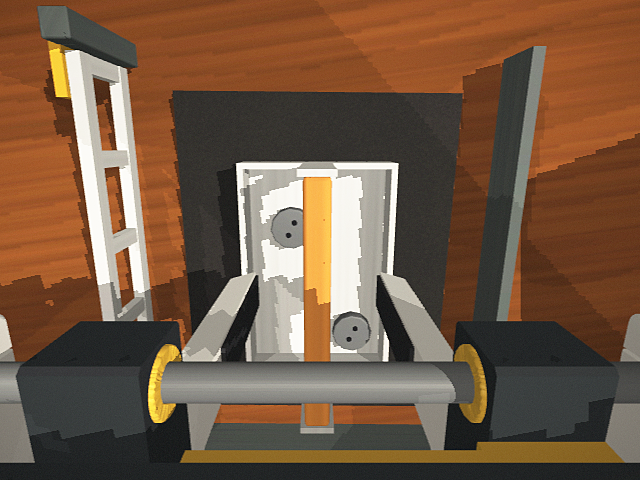

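Released: the fingers are clear of the handle (column 316) and both seals, (288,227) and (351,330), lie in the tray. Retreating straight up, then sideways for a clear view.

>>> send_rows(
  commands=[
    {"linear":[0,0,-0.01],"turn":0,"jaw":0.06},
    {"linear":[0,0,-0.02],"turn":0,"jaw":0.06},
    {"linear":[0,0,-0.025],"turn":0,"jaw":0.06},
    {"linear":[0,0,-0.03],"turn":0,"jaw":0.06},
    {"linear":[0,0,-0.03],"turn":0,"jaw":0.06},
    {"linear":[0,0,-0.03],"turn":0,"jaw":0.06},
    {"linear":[0,0,-0.02],"turn":0,"jaw":0.06},
    {"linear":[0,-0.03,-0.01],"turn":0,"jaw":0.06},
    {"linear":[0,-0.04,0],"turn":0,"jaw":0.06},
    {"linear":[0,-0.04,0],"turn":0,"jaw":0.06},
    {"linear":[0,-0.04,0],"turn":0,"jaw":0.06},
    {"linear":[0,-0.03,0],"turn":0,"jaw":0.06},
  ],
)

```text
time: 15.1
ee_pos: [0.4575, 0.1302, 0.2236]
tool_rot: [0.0, 0.068, 0.998, 0.0]
force: [0.7, 0.3, 0.2]
finger_gap: 0.0599
```

>>> send_rows(
  commands=[
    {"linear":[0,-0.03,0],"turn":0,"jaw":0.06},
    {"linear":[0,-0.02,0],"turn":0,"jaw":0.06},
    {"linear":[0,0,0],"turn":0,"jaw":0.06},
    {"linear":[0,0,0],"turn":0,"jaw":0.06},
  ],
)

```text
time: 15.6
ee_pos: [0.4512, 0.0831, 0.2229]
tool_rot: [0.0, 0.067, 0.998, 0.0]
force: [0.4, 0.9, -0.3]
finger_gap: 0.06
```

Run:
```python
from h import *
go([.482,.310,.0485],-7.8)
t=env.read_camera('top')[:,:,::-1].copy();s=env.read_camera('side')[:,:,::-1].copy()
a=cv2.resize(t[190:340,60:220],None,fx=2.45,fy=2.45);b=cv2.resize(s[100:200,210:350],None,fx=2.8,fy=2.8)
c=np.zeros((400,790,3),np.uint8);c[:a.shape[0],:a.shape[1]]=a;c[:b.shape[0],396:396+b.shape[1]]=b;cv2.imwrite('pics/end.png',c)
x0,y0,x1,y1=90,205,195,328
h=cv2.cvtColor(t[y0:y1,x0:x1],cv2.COLOR_BGR2HSV)
for nm,m,z in(('rim',(h[...,1]<60)&(h[...,2]>110),.026),('handle',(h[...,0]<28)&(h[...,1]>70)&(h[...,2]>170),.074)):
    m[:, -12:]=0
    cs,_=cv2.findContours(m.astype(np.uint8)*255,cv2.RETR_EXTERNAL,cv2.CHAIN_APPROX_NONE);k=max(cs,key=cv2.contourArea)+np.array([x0,y0])
    P=np.array([onz('top',u,z) for u in cv2.boxPoints(cv2.minAreaRect(k))]);d=max((P[1]-P[0],P[2]-P[1]),key=np.linalg.norm)
    print(nm,cv2.contourArea(k),P.mean(0).round(4),(np.degrees(np.arctan2(d[1],d[0]))%180).round(1),np.linalg.norm(P[1]-P[0]).round(3),np.linalg.norm(P[2]-P[1]).round(3))
```

```text
t 15.6 pos [0.4512 0.0831 0.2229] head 172.27 z [ 2.e-04  1.e-04 -1.e+00] F [ 0.38  0.93 -0.26] gap 0.06000525710480221 j [-0.6   0.1   0.37  2.   -0.04  1.05  1.23]
tool delta [-0.      0.2289  0.1745] turn 0.0012
rim 393.5 [0.5339 0.3021 0.026 ] 90.6 0.092 0.031
handle 55.5 [0.53   0.3039 0.074 ] 172.4 0.02 0.012
```

View pics/end.png

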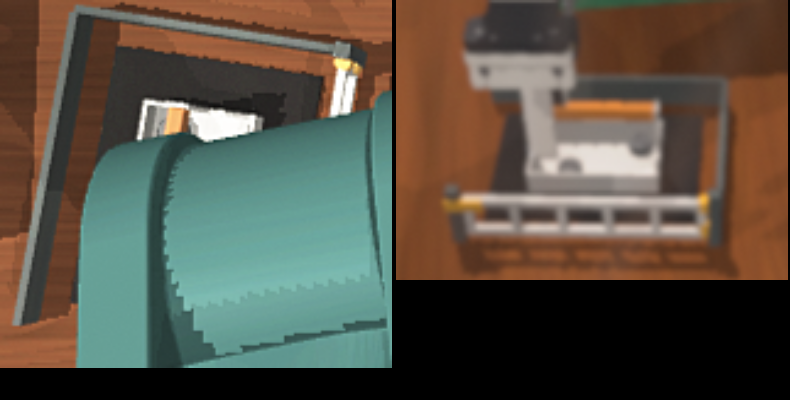

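The arm hides the tray from above, so I'm moving further away for the check.

>>> send_rows(
  commands=[
    {"linear":[-0.01,-0.03,0],"turn":0,"jaw":0.06},
    {"linear":[-0.015,-0.04,0],"turn":0,"jaw":0.06},
    {"linear":[-0.015,-0.04,0],"turn":0,"jaw":0.06},
    {"linear":[-0.015,-0.04,0],"turn":0,"jaw":0.06},
    {"linear":[-0.015,-0.04,0],"turn":0,"jaw":0.06},
    {"linear":[-0.015,-0.04,0],"turn":0,"jaw":0.06},
    {"linear":[-0.01,-0.03,0],"turn":0,"jaw":0.06},
    {"linear":[0,0,0],"turn":0,"jaw":0.06},
    {"linear":[0,0,0],"turn":0,"jaw":0.06},
    {"linear":[0,0,0],"turn":0,"jaw":0.06},
  ],
)

```text
time: 16.95
ee_pos: [0.5101, -0.187, 0.2228]
tool_rot: [-0.0, 0.067, 0.998, 0.0]
force: [0.0, -0.6, -0.1]
finger_gap: 0.06
```

Run:
```python
from h import *
go([.482,.310,.0485],-7.8)
t=env.read_camera('top')[:,:,::-1].copy();s=env.read_camera('side')[:,:,::-1].copy()
a=cv2.resize(t[190:340,60:220],None,fx=2.45,fy=2.45);b=cv2.resize(s[100:200,210:350],None,fx=2.8,fy=2.8)
c=np.zeros((400,790,3),np.uint8);c[:a.shape[0],:a.shape[1]]=a;c[:b.shape[0],396:396+b.shape[1]]=b;cv2.imwrite('pics/end2.png',c)
x0,y0,x1,y1=90,205,195,328
h=cv2.cvtColor(t[y0:y1,x0:x1],cv2.COLOR_BGR2HSV)
for nm,m,z in(('rim',(h[...,1]<60)&(h[...,2]>110),.026),('handle',(h[...,0]<28)&(h[...,1]>70)&(h[...,2]>170),.074)):
    m[:, -12:]=0
    cs,_=cv2.findContours(m.astype(np.uint8)*255,cv2.RETR_EXTERNAL,cv2.CHAIN_APPROX_NONE);k=max(cs,key=cv2.contourArea)+np.array([x0,y0])
    P=np.array([onz('top',u,z) for u in cv2.boxPoints(cv2.minAreaRect(k))]);d=max((P[1]-P[0],P[2]-P[1]),key=np.linalg.norm)
    print(nm,cv2.contourArea(k),P.mean(0).round(4),(np.degrees(np.arctan2(d[1],d[0]))%180).round(1),np.linalg.norm(P[1]-P[0]).round(3),np.linalg.norm(P[2]-P[1]).round(3))
```

```text
t 16.95 pos [ 0.5101 -0.187   0.2228] head 172.32 z [-0.e+00  3.e-04 -1.e+00] F [ 0.02 -0.6  -0.1 ] gap 0.060016346560535075 j [-0.18  0.29  0.58  1.81 -0.18  1.09  1.89]
tool delta [0.0943 0.4887 0.1744] turn 0.002
rim 2596.0 [0.4789 0.3085 0.026 ] 172.5 0.132 0.091
handle 373.5 [0.4815 0.3107 0.074 ] 172.3 0.117 0.012
```

View pics/end2.png

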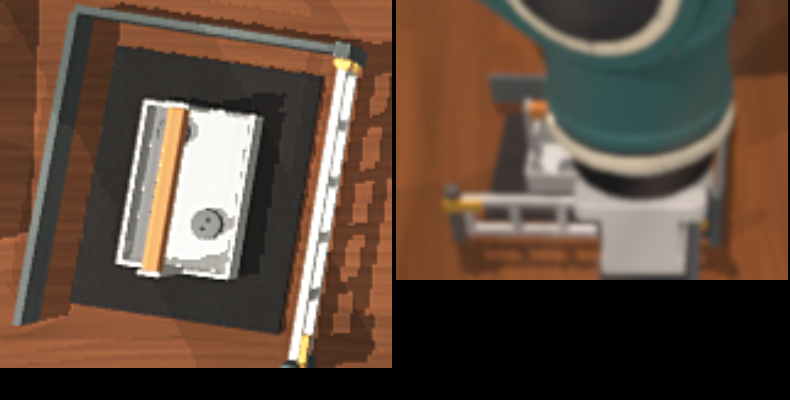

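The tray stands in the middle of the mat, parallel to the gate, with both seals inside. The handle centre measures (0.4815, 0.3107), under 1 mm from the mat centre and within 0.2° of its angle. Handing in.

Run:
```python
from station import env
print(env.finish_job())
```

```text
the job is handed in; nothing more can be done
None
```

I picked up the tray with the two lead seals by its handle and carried it level over the gate at about 107 mm under the tray. I then lowered it onto the mat, let go and moved the arm clear. The job was handed in at about 17 s of the 42 s allowed, and no verdict was reported.

- **Position:** in the last top view the handle centre is under 1 mm from the mat centre. The tray rim puts the centre about 3.5 mm off, but its outline is less exact because the tray's sides show in it. Both are well inside the 20 mm limit.
- **Angle:** the handle is within about 0.5° of the mat's direction, so parallel to the gate.
- **Seals:** both are visible inside the tray.
- **Setting down:** the force reading went from −4 N hanging to about +9 N as the tray touched the mat, just before I opened the fingers. It is back near zero now.
- **Limited views:** in my first check after letting go, the arm hid most of the tray from above. I moved further away and repeated it. In that last check the arm partly blocked the side view, so the final position rests on the top camera alone.

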